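Test the donated tap lights

ROBOT

A 6-joint arm with a two-finger parallel gripper is mounted at the origin on the work surface. World frame = base frame: x ahead of the robot, y to its left, z up, the work surface at z = 0. Lengths are in mm, angles in degrees, forces in N, time in s.
With the tool pointing down it reaches from about 300 to 775 mm from the base axis. Payload 14.6 kg.
Tool frame: the origin (TCP) lies at the very end of the fingers, on their centre line; the grasp point (between the pads) lies r.hold_point_z behind it (r.hold_point_z is the distance from the TCP to the grasp point, in mm); z points along the fingers, y is the line along which they close (so a half turn about z gives the same grasp; the last joint's range is limited). The gripper opens to 94 mm and grips with 3 to 60 N. Pads are 16 mm wide; open, the fingers measure 119 mm over their backs; the gripper's body (75 mm by 177 mm) begins 78 mm behind the grasp point.
Start: joints at [72.101, 17.183, 87.147, -0, 75.671, -3.816], TCP at [133.831, 533.459, 205.446] pointing down, gripper open.
Joint ranges: [-173.82, 173.82], [-45.26, 126.66], [13.44, 144.39], [-59.66, 239.66], [0, 175.72], [-146.38, 146.38]. Speed limits (degrees/s): [127.2, 127.2, 147.25, 180, 180, 180].

INTERFACE

Orientations are given as a 3x3 rotation matrix whose columns are the frame's x, y, z axes.
In Python, from workcell import state, eyes, r gives the robot as it stands.
- The arm moves only by the shell command python3 -m creep 'ROWS' [OPENING] [FORCE]. ROWS is a JSON object of lists of equal length, an entry for each row: "translation": the shift along the tool's x, y, z each as a share of 5 cm, from -1 to 1, a list of three; "roll": the turn about the tool's z as a share of 0.15 rad, from -1 to 1. A call has 1 to 12 rows; each row shifts and turns the commanded pose from where the row before left it, along the tool's axes as they then stand; what a row does not reach is not made up. A row lasts 1/10 s, in which the tool goes at most 50 mm and 8.59 degrees, less where a joint would pass 70% of its speed; a pose out of reach is approached as far as the arm can. A call with a number of a shift or a turn outside -1 to 1 is refused whole. A call with a gripper value outside its range is refused whole. OPENING is the opening, from 0 (shut) to 1 (fully open), set as the call begins (- or left out, the last holds). The fingers move at their own pace and stop on an object; FORCE is the grip in N (left out, the last holds). Time passes only in rows, so rows that do not move let the fingers close. It gives the time, the measured TCP pose, the force, the opening and the grip force at its end, in the units of the state.
- state(): the state, without advancing time (a new reading comes with each control period).
- eyes.camera(name): name is "scene" or "top" or "wrist"; returns (picture, depth): 480x640x3 uint8, red, green, blue; 480x640 float32, mm along the optical axis (not along the pixel's ray), 0 where there is no reading.
- eyes.camera_model(name): a dict with "camera_matrix" (3x3 intrinsics, pixels), "position" and "attitude" of the camera in the world. Camera axes: x right, y up, looking along -z (the intrinsics and any distortion apply to the point x, -y, -z); pixel columns grow to the right and rows downward; lengths in mm; the calibration is good to about 2 mm. A picture is of the moment at which its call begins: read the wrist's pose just before it. camera_model takes no time and is no camera call; for the wrist camera it gives the pose at the moment of the call.
- r.finish_job(): hands the job in; it is judged then, once.
The state is a dict: "t": time; "joint_pos": joint angles; "joint_velocities": joint speeds; "effort": joint torques, N m; "tcp_pos": TCP position; "tcp_rot": TCP orientation; "force": force on the tool from outside, world axes, zero at the start; "ft_torque": the same for the moment, N m; "grip_width": finger opening in mm; "gripper_force": force on a finger pad.
Only numpy, scipy, OpenCV 4.12 (cv2) and the standard library are available. Lean on these libraries where they do the work, as an engineer would, in place of code of your own. Each camera call takes 0.05 s, during which the arm holds its last target. There are 200 camera calls.

TASK

Three battery tap lights have been donated and must be tested from the largest to the smallest: with a fingertip, gently press in the white lens of the largest light, then of the middle-sized one, then of the smallest, each pushed fully in so that it stays on. Do not pick up the lights or push them about the table, do not press a lens out of turn, and leave the tape core, the mug and the clock as they are.

Things in the scene. Friction and masses are not known exactly. Their poses are not given: they have to be found in the camera images.
- large_light: the large tap light: a loose round grey plastic puck (housing) 120 mm in diameter and 26 mm high, standing flat on the table, about 250 g; a flat round white lens stands out of its top. Origin: centre of its underside, z up.
- large_top (a point): centre of the flat top face of the large light's white lens (104 mm in diameter, 40 mm above the table when out). It goes down with the lens.
- large_lens (a joint): how far that lens is pushed in (m): 0 = out (off), 0.008 = fully in. It slides straight down into the housing against about 3 to 4.5 N and stays where it is left. Fully in, it meets a rubber stop that gives up to 4 mm more as the push grows from 5 to 15 N and then springs back (not counted in this value). The light is on from 0.005; fully in, the lens still stands 6 mm above the housing.
- medium_light: the medium tap light: a loose round grey plastic puck (housing) 90 mm in diameter and 22 mm high, standing flat on the table, about 180 g; a flat round white lens stands out of its top. Origin: centre of its underside, z up.
- medium_top (a point): centre of the flat top face of the medium light's white lens (74 mm in diameter, 36 mm above the table when out). It goes down with the lens.
- medium_lens (a joint): how far that lens is pushed in (m): 0 = out (off), 0.008 = fully in. It slides straight down into the housing against about 3 to 4.5 N and stays where it is left. Fully in, it meets a rubber stop that gives up to 4 mm more as the push grows from 5 to 15 N and then springs back (not counted in this value). The light is on from 0.005; fully in, the lens still stands 6 mm above the housing.
- small_light: the small tap light: a loose round grey plastic puck (housing) 62 mm in diameter and 20 mm high, standing flat on the table, about 130 g; a flat round white lens stands out of its top. Origin: centre of its underside, z up.
- small_top (a point): centre of the flat top face of the small light's white lens (46 mm in diameter, 34 mm above the table when out). It goes down with the lens.
- small_lens (a joint): how far that lens is pushed in (m): 0 = out (off), 0.008 = fully in. It slides straight down into the housing against about 3 to 4.5 N and stays where it is left. Fully in, it meets a rubber stop that gives up to 4 mm more as the push grows from 5 to 15 N and then springs back (not counted in this value). The light is on from 0.005; fully in, the lens still stands 6 mm above the housing.
- tape_roll: bystander: empty cardboard tape core, ring 92 mm across and 48 mm high, standing flat on the table; origin at the centre of its underside.
- mug_mid (a point): bystander: white mug, 80 mm across (handle extra) and 92 mm high; this point is its centre, half-way up.
- clock_mid (a point): bystander: black table clock, 45 x 90 x 86 mm high; this point is its centre, half-way up.
There are look-alikes about, which are no part of the job. Leave any red or yellow look-alike of the medium_light alone.

How it is judged:
By the outcome, as a careful person would: the job done as asked, in the order asked, and still so for the second after the job is handed in, with the robot touching nothing.
It also fails if it takes over 48 s, if anything falls off the work surface, if the arm or the gripper's body presses on something with over 40 N, if the wrist force passes 120 N, or if a joint passes its speed limit or range.

## Working session

There is one attempt and no reset: what is moved stays moved. The work goes in short steps, Python scripts to look and compute and a shell command to move; the robot and the scene stay as the last step left them, time stands still between calls to the robot, and variables do not carry over. Pictures are saved under pics/ and viewed, at most 10 in all, crops included, and the job is handed in when it is done.

```bash
mkdir -p pics; ls; python3 - <<'E'
from workcell import state, eyes, r
import cv2,numpy as np
s=state();print(s['t'],s['tcp_pos'],s['tcp_rot'],s['force'],s['grip_width'],r.hold_point_z)
for n in('scene','top'):
    p,d=eyes.camera(n);cv2.imwrite(f'pics/{n}0.png',p[:,:,::-1]);np.savez(f'{n}0.npz',p=p,d=d)
    print(n,eyes.camera_model(n))
E
```

```text
pics
0.0 [133.743432   533.22908688 204.89820855] [[-9.69945837e-01  2.43320665e-01 -3.57893123e-04]
 [ 2.43320911e-01  9.69945272e-01 -1.05026921e-03]
 [ 9.15845408e-05 -1.10578713e-03 -9.99999384e-01]] [-0.05188226  0.27924255  0.13823152] 93.98959471460091 18.8
scene {'camera_matrix': array([[472.99265438,   0.        , 317.89879581],
       [  0.        , 472.99265438, 242.00937895],
       [  0.        ,   0.        ,   1.        ]]), 'position': array([946.51500027, 668.65127251, 635.74658826]), 'attitude': array([[-0.88810161, -0.25180361,  0.38453929],
       [ 0.45960448, -0.49787574,  0.7354478 ],
       [ 0.00626437,  0.82988836,  0.55789432]])}
top {'camera_matrix': array([[539.01539053,   0.        , 314.25588319],
       [  0.        , 539.01539053, 235.69824842],
       [  0.        ,   0.        ,   1.        ]]), 'position': array([ 437.53043113,  -65.9286251 , 1238.14107297]), 'attitude': array([[ 0.0188156 ,  0.99547476, -0.09314486],
       [-0.99971702,  0.01737555, -0.01624734],
       [-0.01455537,  0.09342421,  0.99551999]])}
```

View pics/top0.png

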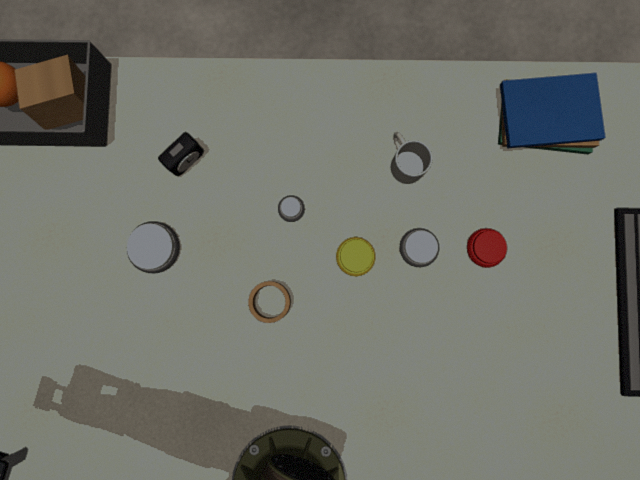

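View pics/scene0.png

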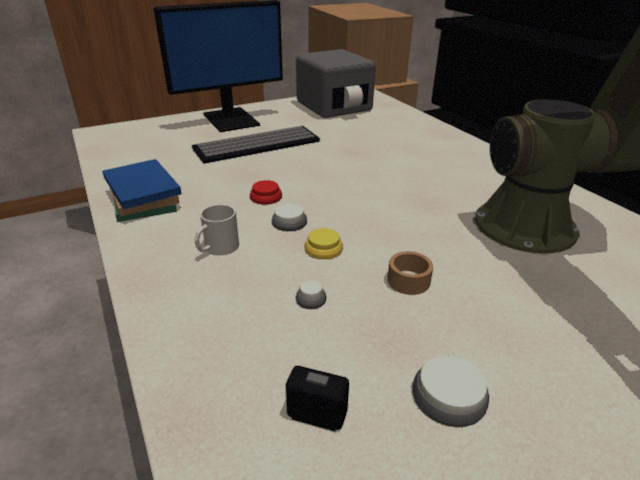

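Top view candidates:
- Large light: white at (150,247).
- Medium light: white at (420,246). Its look-alikes are yellow (355,256) and red (487,247).
- Small light: white at (291,207).
- Bystanders: mug (410,162), tape core (270,301) and clock (181,154).

I choose the three white-lens lights and will check them in a crop.

```bash
cat > h.py <<'E'
from workcell import state, eyes, r
import cv2,numpy as np
def ray(m,uv,z):
    K=m['camera_matrix'];d=np.linalg.inv(K)@np.array([uv[0],uv[1],1.]);d=m['attitude']@(d*[1,-1,-1])
    return m['position']+d*(z-m['position'][2])/d[2]
def lenses(p,m,seeds,hs,th):
    # white lens: bright, unsaturated blob nearest to the seed pixel
    hsv=cv2.cvtColor(p,cv2.COLOR_RGB2HSV)
    out=[]
    for s,z in zip(seeds,hs):
        ref=hsv[s[1]-2:s[1]+3,s[0]-2:s[0]+3].reshape(-1,3).astype(int).mean(0)
        mask=((abs(hsv[...,2]-ref[2])<th)&(abs(hsv[...,0]-ref[0])<25)).astype('uint8')
        mask=cv2.morphologyEx(mask,cv2.MORPH_OPEN,np.ones((3,3)))
        n,l,st,c=cv2.connectedComponentsWithStats(mask,connectivity=4)
        k=l[s[1],s[0]]
        cs,_=cv2.findContours((l==k).astype('uint8'),cv2.RETR_EXTERNAL,cv2.CHAIN_APPROX_NONE)
        e=cv2.fitEllipse(max(cs,key=len));out.append((ref,e,ray(m,e[0],z),st[k,4]))
    return out
E
python3 - <<'E'
from h import *
for n,sd in(('top',[(150,247),(420,246),(291,207)]),('scene',[(453,387),(289,213),(311,289)])):
    p=np.load(n+'0.npz')['p'];m=eyes.camera_model(n)
    for o in lenses(p,m,sd,[40,36,34],14):print(n,*[np.round(np.hstack(x) if isinstance(x,tuple) else x,1) for x in o])
p=np.load('top0.npz')['p'][130:330,110:520]
cv2.imwrite('pics/crop.png',cv2.resize(p,None,fx=1.9,fy=1.9,interpolation=cv2.INTER_CUBIC)[:,:,::-1])
E
```

```text
top [107.1  14.6 136.2] [148.7 245.9  43.   44.3  35.7] [520.3 323.8  40. ] 1556
top [107.4  14.  136.6] [421.1 246.2  30.2  30.7 130.9] [ 530.7 -284.9   36. ] 770
top [107.   14.8 136.6] [290.3 206.5  17.5  17.5   0. ] [615.4   9.1  34. ] 266
scene [ 36.7  14.8 183.1] [338.1 309.4 385.7 578.7 111.4] [605.8 100.2  40. ] 140836
scene [ 36.3  15.4 184.3] [338.1 309.4 385.6 578.7 111.4] [603.6  96.4  36. ] 140741
scene [ 36.2  14.4 184. ] [338.1 309.4 385.6 578.7 111.4] [602.4  94.5  34. ] 140741
```

View pics/crop.png

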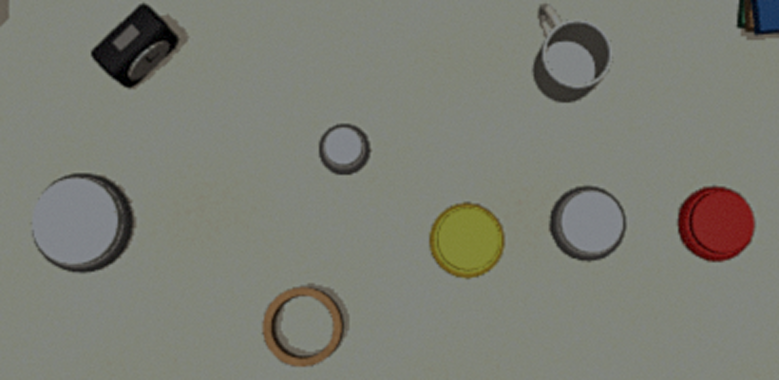

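The crop shows the white lenses on grey housings: large (80,222), small (344,147) and medium (590,222). The yellow light (467,240) and red light (716,223) are the decoys. Now moving above the large light with the fingers closed.

```bash
python3 -m creep '{"translation":[[-0.71,-0.18,0.14],[-0.71,-0.18,0.14],[-0.71,-0.18,0.14],[-0.71,-0.18,0.14],[-0.71,-0.18,0.14],[-0.71,-0.18,0.14],[-0.71,-0.18,0.14],[-0.71,-0.18,0.14],[-0.71,-0.18,0.14],[-0.71,-0.18,0.14],[-0.71,-0.18,0.14],[-0.71,-0.18,0.14]],"roll":[0,0,0,0,0,0,0,0,0,0,0,0]}' 0 20
python3 -m creep '{"translation":[[0,0,0],[0,0,0],[0,0,0]],"roll":[0,0,0]}'
python3 - <<'E'
from h import *
s=state();m=eyes.camera_model('wrist');p,d=eyes.camera('wrist');cv2.imwrite('pics/w1.png',p[:,:,::-1])
print(s['t'],s['tcp_pos'],s['tcp_rot'],s['force'],s['grip_width'])
R=m['attitude'];c=R.T@(np.array([520.3,323.8,40])-m['position']);q=m['camera_matrix']@(c*[1,-1,-1]);print('predicted px',q[:2]/q[2])
E
```

```text
t: 1.3
tcp_pos: [521.9, 324.1, 120.8]
tcp_rot: [[-0.97, 0.243, -0.001], [0.243, 0.97, -0.0], [0.0, -0.0, -1.0]]
force: [-0.3, 0.4, 0.9]
grip_width: 1.7
gripper_force: 0.0
t: 1.6
tcp_pos: [520.0, 325.6, 121.5]
tcp_rot: [[-0.97, 0.243, -0.0], [0.243, 0.97, -0.0], [0.0, -0.0, -1.0]]
force: [0.6, -0.4, -0.1]
grip_width: 0.7
gripper_force: 0.0
1.6 [520.03132522 325.56439093 121.49610028] [[-9.70112511e-01  2.42655410e-01 -2.60915407e-04]
 [ 2.42655421e-01  9.70112543e-01 -8.04588293e-06]
 [ 2.51164932e-04 -7.11179496e-05 -9.99999966e-01]] [ 0.61724449 -0.42977817 -0.09493906] 0.7072664422533882
predicted px [319.86156226 244.01250003]
```

View pics/w1.png

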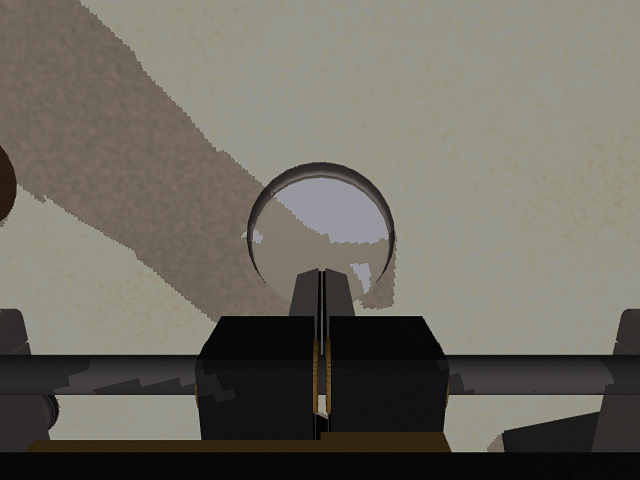

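The lens centre is at about (320,247) and was predicted at (320,244), so we are centred to within 2 mm. Descending.

```bash
python3 -m creep '{"translation":[[0,0,0.2],[0,0,0.3],[0,0,0.3],[0,0,0.3],[0,0,0.2],[0,0,0.1],[0,0,0.06],[0,0,0.06],[0,0,0.06],[0,0,0.06],[0,0,0],[0,0,0]],"roll":[0,0,0,0,0,0,0,0,0,0,0,0]}'
```

```text
t: 2.85
tcp_pos: [520.8, 325.1, 39.6]
tcp_rot: [[-0.97, 0.243, 0.0], [0.243, 0.97, 0.0], [-0.0, 0.0, -1.0]]
force: [0.6, -0.2, 0.5]
grip_width: 0.8
gripper_force: 0.0
```

```bash
python3 -m creep '{"translation":[[0,0,0.02],[0,0,0.02],[0,0,0.02],[0,0,0.02],[0,0,0.02],[0,0,0.02],[0,0,0],[0,0,0]],"roll":[0,0,0,0,0,0,0,0]}'; python3 -m creep '{"translation":[[0,0,0.02],[0,0,0.02],[0,0,0],[0,0,0]],"roll":[0,0,0,0]}'
```

```text
t: 3.65
tcp_pos: [520.8, 325.1, 33.3]
tcp_rot: [[-0.97, 0.243, 0.0], [0.243, 0.97, 0.0], [-0.0, 0.0, -1.0]]
force: [0.7, 1.2, 1.1]
grip_width: 0.2
gripper_force: 0.7
t: 4.05
tcp_pos: [520.8, 325.1, 31.7]
tcp_rot: [[-0.97, 0.243, 0.0], [0.243, 0.97, 0.0], [-0.0, 0.0, -1.0]]
force: [-1.4, -0.6, 6.6]
grip_width: 0.4
gripper_force: 3.1
```

```bash
python3 -m creep '{"translation":[[0,0,0.02],[0,0,0.02],[0,0,0],[0,0,0]],"roll":[0,0,0,0]}'
```

```text
t: 4.45
tcp_pos: [520.9, 325.1, 30.1]
tcp_rot: [[-0.97, 0.243, 0.001], [0.243, 0.97, 0.0], [-0.0, 0.0, -1.0]]
force: [-2.3, -1.6, 9.8]
grip_width: 0.3
gripper_force: 5.0
```

The force is 9.8 N against the rubber stop, so the large lens is fully in. Lifting straight up, then moving above the medium light.

```bash
python3 -m creep '{"translation":[[0,0,-0.1],[0,0,-0.2],[0,0,-0.3],[0,0,-0.4],[0,0,-0.4],[0,0,-0.3],[0,0,-0.1]],"roll":[0,0,0,0,0,0,0]}'; for i in 1 2; do python3 -m creep '{"translation":[[-0.13,-0.49,0],[-0.13,-0.49,0],[-0.13,-0.49,0],[-0.13,-0.49,0],[-0.13,-0.49,0],[-0.13,-0.49,0],[-0.13,-0.49,0],[-0.13,-0.49,0],[-0.13,-0.49,0],[-0.13,-0.49,0],[-0.13,-0.49,0],[-0.13,-0.49,0]],"roll":[0,0,0,0,0,0,0,0,0,0,0,0]}'; done
python3 -m creep '{"translation":[[0,0,0],[0,0,0],[0,0,0]],"roll":[0,0,0]}'
python3 - <<'E'
from h import *
p,_=eyes.camera('top');m=eyes.camera_model('top')
for s,z in(((150,247),32),((291,207),34)):
  o=lenses(p,m,[s],[z],14)[0];print(o[1],o[2])
m=eyes.camera_model('wrist');p,d=eyes.camera('wrist');cv2.imwrite('pics/w2.png',p[:,:,::-1])
c=m['attitude'].T@(np.array([530.7,-284.9,36])-m['position']);q=m['camera_matrix']@(c*[1,-1,-1]);print('predicted px',q[:2]/q[2])
E
```

```text
t: 5.15
tcp_pos: [521.3, 325.3, 121.6]
tcp_rot: [[-0.97, 0.243, 0.002], [0.243, 0.97, 0.001], [-0.002, 0.002, -1.0]]
force: [-0.2, 0.7, -1.1]
grip_width: 0.3
gripper_force: 0.0
t: 6.35
tcp_pos: [524.5, 19.9, 119.1]
tcp_rot: [[-0.97, 0.243, -0.001], [0.243, 0.97, 0.0], [0.001, -0.0, -1.0]]
force: [-0.2, 0.6, 0.3]
grip_width: 0.5
gripper_force: 0.0
t: 7.55
tcp_pos: [528.6, -284.2, 119.0]
tcp_rot: [[-0.97, 0.243, -0.001], [0.243, 0.97, 0.001], [0.001, 0.0, -1.0]]
force: [-0.9, 0.6, -0.1]
grip_width: 0.7
gripper_force: 0.0
t: 7.85
tcp_pos: [528.9, -282.3, 119.2]
tcp_rot: [[-0.97, 0.243, -0.001], [0.243, 0.97, 0.0], [0.001, 0.0, -1.0]]
force: [0.1, 0.2, -0.7]
grip_width: 0.3
gripper_force: 0.0
((149.82723999023438, 246.2393798828125), (42.62317657470703, 44.14900207519531), 47.41226577758789) [520.05779969 323.85660025  32.        ]
((290.2168273925781, 206.49513244628906), (17.417835235595703, 17.640804290771484), 141.2973175048828) [615.4360276    9.22205618  34.        ]
predicted px [319.20774803 245.38340659]
```

View pics/w2.png

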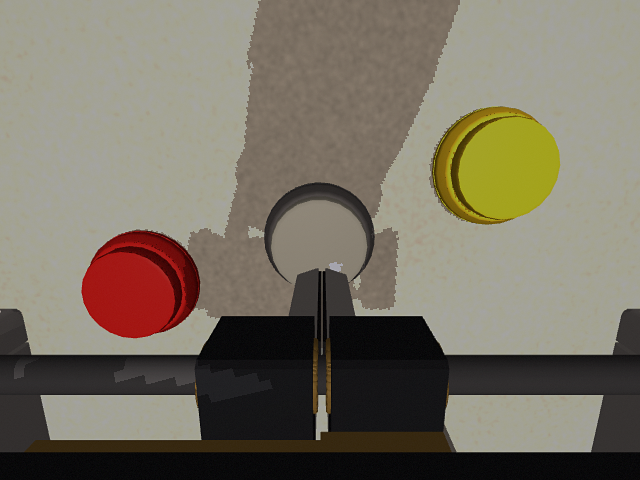

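The white medium lens is centred at about (319,247), between red (130,290) and yellow (505,167). The large light has not moved. Descending on the medium light.

```bash
python3 -m creep '{"translation":[[-0.05,-0.04,0.2],[0,0,0.3],[0,0,0.3],[0,0,0.3],[0,0,0.2],[0,0,0.1],[0,0,0.06],[0,0,0.06],[0,0,0.06],[0,0,0.04],[0,0,0],[0,0,0]],"roll":[0,0,0,0,0,0,0,0,0,0,0,0]}'; python3 -m creep '{"translation":[[0,0,0.02],[0,0,0.02],[0,0,0.02],[0,0,0.02],[0,0,0.02],[0,0,0.02],[0,0,0.02],[0,0,0.02],[0,0,0],[0,0,0]],"roll":[0,0,0,0,0,0,0,0,0,0]}'
```

```text
t: 9.15
tcp_pos: [531.0, -285.9, 38.6]
tcp_rot: [[-0.97, 0.243, 0.0], [0.243, 0.97, -0.0], [-0.0, -0.0, -1.0]]
force: [-0.1, -0.1, -0.6]
grip_width: 0.5
gripper_force: 0.0
t: 10.15
tcp_pos: [530.9, -285.8, 30.3]
tcp_rot: [[-0.97, 0.243, 0.0], [0.243, 0.97, -0.0], [-0.0, -0.0, -1.0]]
force: [-0.1, 0.3, 0.8]
grip_width: 0.6
gripper_force: 0.5
```

```bash
python3 -m creep '{"translation":[[0,0,0.02],[0,0,0.02],[0,0,0.02],[0,0,0],[0,0,0]],"roll":[0,0,0,0,0]}'
```

```text
t: 10.65
tcp_pos: [531.0, -285.8, 27.7]
tcp_rot: [[-0.97, 0.243, 0.0], [0.243, 0.97, -0.0], [-0.0, -0.0, -1.0]]
force: [-1.0, 0.6, 6.2]
grip_width: 0.2
gripper_force: 3.1
```

```bash
python3 -m creep '{"translation":[[0,0,0.02],[0,0,0.01],[0,0,0],[0,0,0]],"roll":[0,0,0,0]}'
```

```text
t: 11.05
tcp_pos: [531.1, -285.9, 26.5]
tcp_rot: [[-0.97, 0.243, 0.0], [0.243, 0.97, -0.0], [-0.0, -0.0, -1.0]]
force: [-2.6, 0.5, 8.4]
grip_width: 0.5
gripper_force: 4.6
```

Medium lens is fully in at 8.4 N. Moving on to the small light.

```bash
python3 -m creep '{"translation":[[0,0,-0.1],[0,0,-0.2],[0,0,-0.3],[0,0,-0.4],[0,0,-0.4],[0,0,-0.3],[0,0,-0.16]],"roll":[0,0,0,0,0,0,0]}'; python3 -m creep '{"translation":[[-0.02,0.51,0],[-0.02,0.51,0],[-0.02,0.51,0],[-0.02,0.51,0],[-0.02,0.51,0],[-0.02,0.51,0],[-0.02,0.51,0],[-0.02,0.51,0],[-0.02,0.51,0],[-0.02,0.51,0],[-0.02,0.51,0],[-0.02,0.51,0]],"roll":[0,0,0,0,0,0,0,0,0,0,0,0]}'
python3 -m creep '{"translation":[[0,0,0],[0,0,0],[0,0,0]],"roll":[0,0,0]}'
python3 - <<'E'
from h import *
p,_=eyes.camera('top');m=eyes.camera_model('top')
for s,z in(((150,247),32),((420,246),28)):
  o=lenses(p,m,[s],[z],14)[0];print(o[1],o[2])
m=eyes.camera_model('wrist');p,d=eyes.camera('wrist');cv2.imwrite('pics/w3.png',p[:,:,::-1])
c=m['attitude'].T@(np.array([615.4,9.1,34])-m['position']);q=m['camera_matrix']@(c*[1,-1,-1]);print('predicted px',q[:2]/q[2])
E
```

```text
t: 11.75
tcp_pos: [531.3, -286.0, 120.9]
tcp_rot: [[-0.97, 0.243, 0.002], [0.243, 0.97, -0.001], [-0.002, -0.001, -1.0]]
force: [-0.0, -0.8, -0.3]
grip_width: 1.0
gripper_force: 0.0
t: 12.95
tcp_pos: [617.0, 9.1, 118.7]
tcp_rot: [[-0.97, 0.243, -0.001], [0.243, 0.97, 0.0], [0.001, -0.0, -1.0]]
force: [0.2, 0.7, -0.3]
grip_width: 0.4
gripper_force: 0.0
t: 13.25
tcp_pos: [616.7, 7.3, 118.8]
tcp_rot: [[-0.97, 0.244, -0.001], [0.244, 0.97, -0.0], [0.001, -0.0, -1.0]]
force: [0.3, -1.0, -0.7]
grip_width: 0.3
gripper_force: 0.0
((149.8622283935547, 246.21641540527344), (42.63804626464844, 44.04629135131836), 45.262969970703125) [520.11105573 323.77986125  32.        ]
((420.6042785644531, 246.45265197753906), (29.76991081237793, 30.752424240112305), 122.37142181396484) [ 530.68208152 -285.32520871   28.        ]
predicted px [324.17117948 239.57048121]
```

View pics/w3.png

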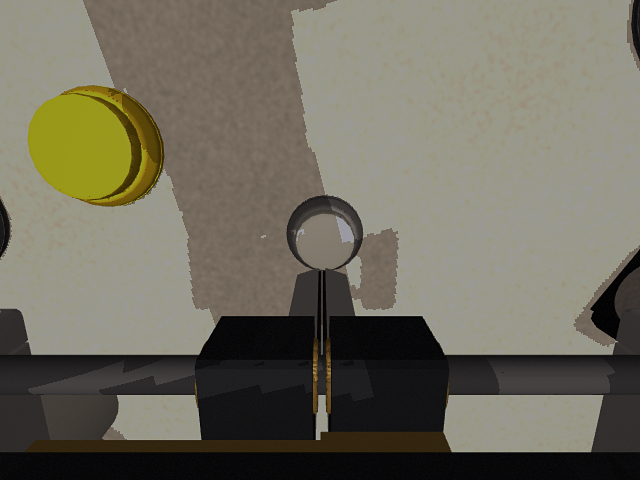

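The small lens is at about (325,240), which agrees with the prediction of (324,240). Descending.

```bash
python3 -m creep '{"translation":[[0.03,0.03,0.2],[0,0,0.3],[0,0,0.3],[0,0,0.3],[0,0,0.2],[0,0,0.1],[0,0,0.06],[0,0,0.06],[0,0,0.06],[0,0,0.06],[0,0,0],[0,0,0]],"roll":[0,0,0,0,0,0,0,0,0,0,0,0]}'; python3 -m creep '{"translation":[[0,0,0.02],[0,0,0.02],[0,0,0.02],[0,0,0.02],[0,0,0.02],[0,0,0.02],[0,0,0.02],[0,0,0.02],[0,0,0.02],[0,0,0.02],[0,0,0],[0,0,0]],"roll":[0,0,0,0,0,0,0,0,0,0,0,0]}'
```

```text
t: 14.55
tcp_pos: [616.0, 9.9, 37.1]
tcp_rot: [[-0.97, 0.243, 0.0], [0.243, 0.97, -0.0], [-0.0, 0.0, -1.0]]
force: [0.5, -0.1, -0.3]
grip_width: 0.2
gripper_force: 0.0
t: 15.75
tcp_pos: [615.9, 9.9, 26.8]
tcp_rot: [[-0.97, 0.243, 0.0], [0.243, 0.97, 0.0], [-0.0, 0.0, -1.0]]
force: [0.1, -0.1, 1.6]
grip_width: 0.6
gripper_force: 0.6
```

```bash
python3 -m creep '{"translation":[[0,0,0.02],[0,0,0.02],[0,0,0],[0,0,0]],"roll":[0,0,0,0]}'
```

```text
t: 16.15
tcp_pos: [616.0, 9.9, 25.3]
tcp_rot: [[-0.97, 0.243, 0.0], [0.243, 0.97, -0.0], [-0.0, 0.0, -1.0]]
force: [-2.5, -0.1, 7.5]
grip_width: 0.4
gripper_force: 3.5
```

```bash
python3 -m creep '{"translation":[[0,0,0.01],[0,0,0.01],[0,0,0],[0,0,0]],"roll":[0,0,0,0]}'; python3 -m creep '{"translation":[[0,0,-0.1],[0,0,-0.2],[0,0,-0.3],[0,0,-0.4],[0,0,-0.4],[0,0,-0.4],[0,0,-0.4],[0,0,-0.4],[0,0,-0.4],[0,0,0],[0,0,0]],"roll":[0,0,0,0,0,0,0,0,0,0,0]}'
python3 - <<'E'
from h import *
p,d=eyes.camera('scene');m=eyes.camera_model('scene');K=m['camera_matrix']
for nm,s in(('L',(453,385)),('M',(289,213)),('S',(311,291))):
    d0=np.load('scene0.npz')['d']
    f=lambda D:(lambda z:(m['attitude']@((np.linalg.inv(K)@[s[0],s[1],1])*[1,-1,-1]*z)+m['position'])[2])(np.median(D[s[1]-2:s[1]+3,s[0]-2:s[0]+3]))
    print(nm,'height before/after',f(d0),f(d))
cv2.imwrite('pics/end.png',p[:,:,::-1])
E
```

```text
t: 16.55
tcp_pos: [616.0, 9.9, 24.5]
tcp_rot: [[-0.97, 0.243, 0.0], [0.243, 0.97, -0.0], [-0.0, 0.0, -1.0]]
force: [-2.7, 0.6, 9.7]
grip_width: 0.5
gripper_force: 4.5
t: 17.65
tcp_pos: [615.8, 9.9, 174.1]
tcp_rot: [[-0.97, 0.243, 0.0], [0.243, 0.97, -0.0], [-0.0, 0.0, -1.0]]
force: [-0.2, -0.3, 0.2]
grip_width: 0.5
gripper_force: 0.0
L height before/after 38.2491498538717 30.837992758641803
M height before/after 34.75874343240628 26.988825737524735
S height before/after 32.6151588352418 24.419085680460967
```

View pics/end.png

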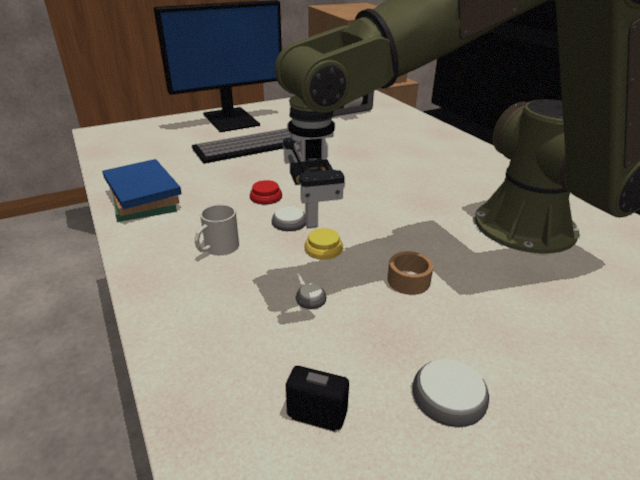

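All three lenses dropped by about 8 mm: large (453,388), medium (289,216) and small (311,293). Nothing else has moved, so I'm handing in.

```bash
python3 -c "from workcell import r; print(r.finish_job())"
```

```text
the job is handed in; nothing more can be done
None
```

The large, medium and small lenses were pressed fully in, in that order; nothing else visibly moved in the camera views, and the job was handed in at about 18 s with no verdict returned.

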